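# Load the square reference tile into a colour reader's corner nest

## Robot

A 7-joint arm with a two-finger parallel gripper is mounted at the origin on a cart in front of the work surface, level with it; the furniture and walls round the work are solid. World frame = base frame: x ahead of the robot, y to its left, z up, the work surface at z = 0. Lengths are in m, angles in rad, forces in N, time in s.
With the tool pointing down it reaches from about 0.4 to 0.9 m from the base axis. Payload 5.5 kg.
Tool frame: the origin (TCP) lies on the centre line of the jaws, within the pads' length; the fingertips stand 22 mm ahead of it and the grasp point (between the pads) lies 3 mm ahead of it; x points along the fingers, y is the direction in which the jaws open and shut, and the axes are right-handed (so a half turn about x gives the same grasp; the last joint's range is limited). The gripper opens to 85 mm and grips with 20 to 120 N. Pads are 22 mm wide; open, the fingers measure 114 mm over their backs; the gripper's body (76 mm by 85 mm) begins 54 mm behind the grasp point. The pads swing forward as they close: fully open they stand 13 mm farther back than shut.
Start: joints at [1.535, 0.501, -0.427, 1.55, 0.221, 1.138, -0.21], TCP at [0.191, -0.621, 0.253] pointing down, gripper open.
Joint ranges: [-2.88, 2.88], [-0.31, 2.03], [-1.54, 1.56], [0.2, 2.42], [-1.41, 4.55], [0.19, 2.02], [-2.57, 2.57]. Speed limits (rad/s): [2.57, 2.57, 3.14, 3.14, 3.14, 3.14, 3.14].

## Interface

Orientations are given as a rotation vector (axis times angle).
In Python, from workcell import telemetry, cams, ticket gives the robot as it stands.
- The arm moves only by the tool send_rows, never from a script. Its argument "moves" is a list of rows, each a list of 4 numbers: the shift along the tool's x, y, z in m, then the turn about the tool's x in degrees. A call has 1 to 5 rows; each row shifts and turns the commanded pose from where the row before left it, along the tool's axes as they then stand; what a row does not reach is not made up. A row lasts 1/12 s, in which the tool goes at most 41.7 mm and 7.16 degrees, less where a joint would pass 70% of its speed; a pose out of reach is approached as far as the arm can. A call with a gripper value outside its range is refused whole. "claw" is the closure, from 0 (fully open) to 1 (shut), set as the call begins (left out, the last holds). The fingers move at their own pace and stop on an object; "newtons" is the grip in N (left out, the last holds). Time passes only in rows, so rows that do not move let the fingers close. It gives the time, the measured TCP pose, the force and the opening at its end, in the units of the state.
- telemetry.get_state(): the state, without advancing time (a new reading comes with each control period).
- cams.grab_frame(name): name is "side" or "top"; returns the picture (420x560x3 uint8, blue, green, red); there is no depth.
- cams.get_calibration(name): a dict with "fx", "fy", "cx", "cy" (pixels), "origin" and "rotation" of the camera in the world. Camera axes: x right, y down, z forward; pixel columns grow to the right and rows downward; lengths in m; the calibration is good to about 2 mm. A picture is of the moment at which its call begins. get_calibration takes no time and is no camera call.
- ticket.close_job(): hands the job in, once; it reports no verdict.
The state is a dict: "t": time; "q": joint angles; "joint_vel": joint speeds; "effort": joint torques, N m; "eef_pos": TCP position; "eef_rot": TCP orientation; "wrist_force": force on the tool from outside, world axes, zero at the start; "wrist_torque": the same for the moment, N m; "gripper_width": opening from 0.0 (shut) to 1.0 (fully open).
Only numpy, scipy, OpenCV 4.12 (cv2) and the standard library are available. Lean on these libraries where they do the work, as an engineer would, in place of code of your own. Each camera call takes 0.05 s, during which the arm holds its last target. There are 200 camera calls.

## Task

Load the square reference tile into the colour reader: with the fingertips, gently push it up against the rail at the back of the stage, then keep it against the rail while you slide it along to the left, all the way home into the corner nest over the measuring port, and finally swing the keeper lever fully shut behind it. Only push things: do not pinch, lift or tip the tile, and leave the round disc, the vial and the other things on the bench where they are.

Things in the scene. Friction and masses are not known exactly. Their poses are not given: they have to be found in the camera images.
- reader: Low white bench instrument, fixed, 330 mm wide (y), 210 mm deep (x), with a flat aluminium stage on top. Origin: centre of its underside, on the worktop; x points from its front (sloping console, towards the robot) to its back, y to its left, z up. In this frame the stage surface is at z 48 mm and spans x -58 to 102, y -161 to 161 mm. Rail and nest are at its back.
- rail_start (a point): Right end of the rail's front face, at stage level (reader frame x 70, y -158, z 48 mm); axes as the reader's. The dark straight rail runs from here along the reader's +y to the nest at its left end; it is 12 mm wide, 10 mm high, and its face is the plane x = 70 mm.
- nest_corner (a point): Inner corner of the nest at stage level, where rail face (x 70 mm) and end stop face (y 118 mm, reader frame) meet; axes as the reader's. A short front lip faces the rail: the nest is 42 mm wide from y 118 down to 100 mm, then its lip flares 6 mm outwards to the open mouth at y 78 mm. Rail, stop and lip stand 10 mm above the stage.
- port (a point): Centre of the round measuring window (25 mm glass in a dark ring, flush with the stage) in the nest's floor; reader frame x 50, y 98, z 48 mm. The tile's origin lies here when it is home, touching rail and end stop.
- square_tile: The tile to load: square black plastic carrier with a white square inlay, 40 x 40 x 16 mm, about 60 g (varies), loose on the right half of the stage. Origin: centre of its underside; z up, x and y parallel to its sides; turned at the start up to 0.5 rad from the reader's axes. It slides freely. When it is home its right side is at y 78 mm in the reader's frame.
- round_disc: Round black carrier with a white round inlay, 40 mm across, 16 mm high, loose on the right half of the stage; not to be moved. Origin: centre of its underside. It and the tile start side by side, 59 to 91 mm apart along y, either one on the left, both centred at x -32 to -8 mm in the reader's frame, clear of the rail.
- keeper (a joint): Angle of the keeper lever, rad. 0 = shut, pointing to the reader's +x across the mouth of the nest, 1 mm behind a tile that is home (an unseated tile blocks it). Grows as it opens, clockwise from above; 1.57 points to the reader's -y; stop at 2.35; starts at 1.75 to 2.3. Stiff hinge (about 1 N at the knob), no spring, stays where it is left.
- keeper_pivot (a point): Upright axis of the keeper lever, at stage level (reader frame x -2, y 71, z 48 mm); axes as the reader's. The hub is 17 mm across and 15 mm high. The flat steel lever is 12 mm wide, reaches 60 mm from this axis and lies 3 to 10 mm above the stage.
- keeper_knob (a point): Upright round black knob on the keeper lever, 10 mm thick, 40 mm from the lever's axis, to be pushed from the side. This point is on its centre line, 18 mm above the stage; its top is 27 mm above the stage. Its axes turn with the lever: x points from the pivot to the lever's end.
- vial_small: Small white sample vial, 16 mm across, 30 mm high, standing on the front left corner of the stage; not to be disturbed. Origin: centre of its underside.
- hdpe_bottle: White plastic bottle with cap, 50 mm across, 124 mm high, standing on the bench to the right of the reader; not to be disturbed. Origin: centre of its underside.
- film_box: Cardboard box, 52 x 105 x 52 mm, on the bench to the left behind the reader; not to be disturbed. Origin: centre of its underside.
- beaker: Clear beaker, 50 mm across, 60 mm high, standing far to the right on the bench, behind the bottle; not to be disturbed. Origin: centre of its underside.
- pen: White marker with a black cap, 139 mm long, 13 mm thick, lying on the bench to the right of the reader; not to be disturbed. Origin: middle of its underside.
- tongs: Steel forceps, 130 mm long, 6 mm high, lying on the bench to the right of the reader; not to be disturbed. Origin: middle of its underside.

How it is judged:
By the outcome, as a careful person would: the job done as asked, in the order asked, and still so for the second after the job is handed in, with the robot touching nothing.
It also fails if it takes over 58 s, if anything falls off the work surface, if the arm or the gripper's body presses on something with over 40 N, if the wrist force passes 120 N, or if a joint passes its speed limit or range.

## Working session

There is one attempt and no reset: what is moved stays moved. The work goes in short steps, Python scripts to look and compute and a tool call to move; the robot and the scene stay as the last step left them, time stands still between calls to the robot, and variables do not carry over. Pictures are saved under pics/ and viewed, about 8 in all and at most 12, crops included, and the job is handed in when it is done.

Besides the shell and the picture viewer there is one more tool, called after "Emit:" by a JSON object that holds its "name" and its "arguments", one argument or row to a line. send_rows: Moves the arm, as the interface text tells. Its arguments: {"type":"object","properties":{"moves":{"type":"array"},"claw":{"type":"number"},"newtons":{"type":"number"}},"required":["moves"]}

```bash
mkdir -p pics
python3 - <<'E'
from workcell import telemetry,cams
import cv2
for n in("top","side"):
    cv2.imwrite(f"pics/{n}0.png",cams.grab_frame(n)); print(n,cams.get_calibration(n))
print(telemetry.get_state())
E
```

```text
top {'fx': 441.16654156478455, 'fy': 441.16654156478455, 'cx': 281.94382128333785, 'cy': 209.56720526643488, 'origin': array([0.4058108 , 0.08958226, 1.59114318]), 'rotation': array([-2.16519117,  2.20742156, -0.09701921])}
side {'fx': 409.4140397205672, 'fy': 409.4140397205672, 'cx': 280.3564697309283, 'cy': 210.23427982438452, 'origin': array([0.49831682, 1.02039726, 0.67503079]), 'rotation': array([-0.02158944,  2.73193507, -1.51107682])}
{'t': 0.1, 'q': array([ 1.53518899,  0.50177263, -0.42681788,  1.55131947,  0.22080638,
        1.13826813, -0.21030585]), 'joint_vel': array([ 0.00078875, -0.00132634, -0.00039508, -0.00261338, -0.00020122,
        0.00121646, -0.00146772]), 'effort': array([-1.11671467e-02, -5.70818853e+01, -5.83832860e+00, -2.81752449e+01,
        1.05633502e-02,  5.64048256e-03, -3.20016431e-05]), 'eef_pos': array([ 0.19114936, -0.62066907,  0.25236311]), 'eef_rot': array([ 2.06117965,  0.31211574, -2.06155681]), 'wrist_force': array([-0.5926311 ,  0.75628902, -0.35893353]), 'wrist_torque': array([ 0.03716581, -0.00864398, -0.02929875]), 'gripper_width': 1.0015700725567256}
```

View pics/top0.png

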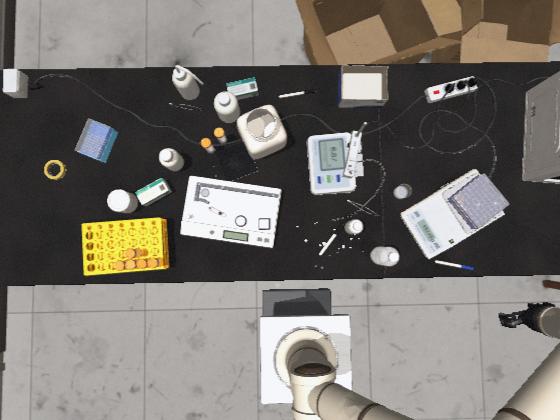

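View pics/side0.png

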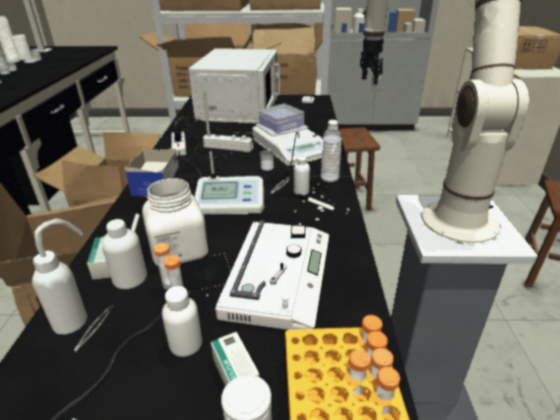

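The top view shows the reader at about (181–282, 177–247), the square tile at (264,224), the disc to its left at (240,221), and the keeper near (217,211). Next I'll zoom in on both views.

```bash
cat > h.py <<'E'
import numpy as np, cv2
from scipy.spatial.transform import Rotation as R
from workcell import telemetry,cams
C={n:cams.get_calibration(n) for n in("top","side")}
def p2w(n,u,v,z):
    c=C[n]; d=R.from_rotvec(c["rotation"]).apply([(u-c["cx"])/c["fx"],(v-c["cy"])/c["fy"],1.]); o=np.array(c["origin"])
    return o+d*(z-o[2])/d[2]
def w2p(n,p):
    c=C[n]; q=R.from_rotvec(c["rotation"]).inv().apply(np.atleast_2d(p)-c["origin"])
    return np.c_[q[:,0]/q[:,2]*c["fx"]+c["cx"],q[:,1]/q[:,2]*c["fy"]+c["cy"]]
def crop(im,x,y,w,h,s): return cv2.resize(im[y:y+h,x:x+w],None,fx=s,fy=s,interpolation=cv2.INTER_CUBIC)
E
python3 - <<'E'
from h import *
cv2.imwrite("pics/c1.png",crop(cv2.imread("pics/top0.png"),174,170,114,84,7))
cv2.imwrite("pics/c2.png",crop(cv2.imread("pics/side0.png"),214,215,120,115,5))
E
```

```text
(no output)
```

View pics/c1.png

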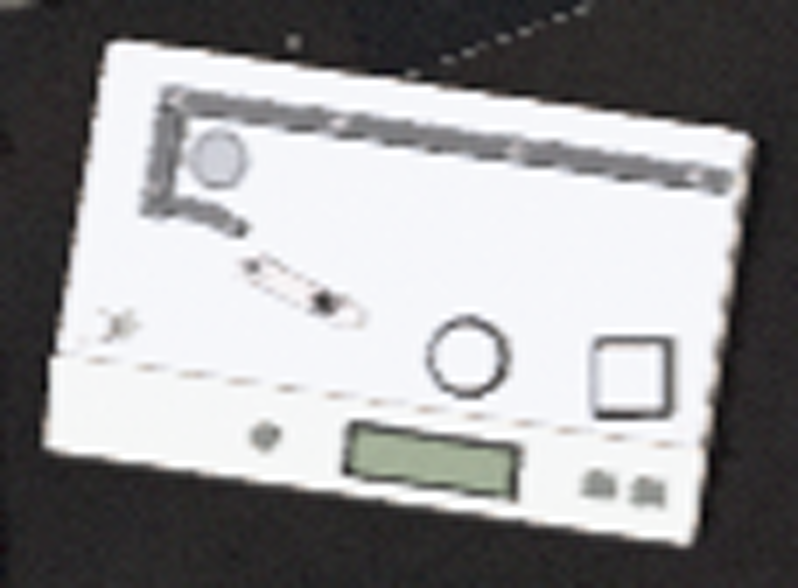

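View pics/c2.png

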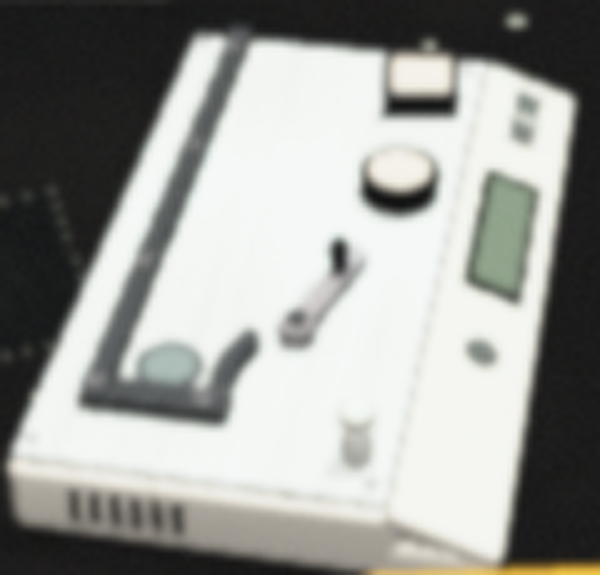

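Top crop: port at (217,160), hub at (252,266), knob at (325,300), disc at (468,357) and tile at (632,377). The side crop agrees: the tile is on the right, the disc is in the middle, and the vial is at (355,440). Now I'll fit the poses.

```bash
cat >> h.py <<'E'
def T(p,pts):
    pts=np.atleast_2d(np.array(pts,float)); c,s=np.cos(p[2]),np.sin(p[2])
    return np.c_[p[0]+c*pts[:,0]-s*pts[:,1],p[1]+s*pts[:,0]+c*pts[:,1],pts[:,2]]
def inv(p,w):
    c,s=np.cos(p[2]),np.sin(p[2]); d=np.asarray(w)[:2]-p[:2]; return np.array([c*d[0]+s*d[1],-s*d[0]+c*d[1]])
E
python3 - <<'E'
from h import *
from scipy.optimize import least_squares
mm=1e-3
top=[((217,160),(50,98,48)),((252,266),(-2,71,63)),((112,42),(102,161,48)),((752,135),(102,-161,48)),((55,355),(-58,161,48)),((705,445),(-58,-161,48)),((733,180),(76,-158,58))]
side=[((168,362),(50,98,48)),((297,327),(-2,71,63)),((198,37),(102,-161,48)),((15,460),(102,161,48)),((388,522),(-58,161,48)),((490,62),(-58,-161,48))]
px=lambda l,s,o:np.array([( (u+.5)/s-.5+o[0],(v+.5)/s-.5+o[1]) for (u,v),_ in l])
P={"top":(px(top,7,(174,170)),np.array([q for _,q in top])*mm),"side":(px(side,5,(214,215)),np.array([q for _,q in side])*mm)}
def f(p,ns=("top","side")): return np.concatenate([(w2p(n,T(p,P[n][1]))-P[n][0]).ravel() for n in ns])
for ns in(("top",),("side",),("top","side")):
    r=least_squares(f,[.5,.2,-.13],args=(ns,),loss="soft_l1"); print(ns,r.x.round(4)); 
    print(r.fun.reshape(-1,2).round(1).tolist())
p=r.x; np.save("reader.npy",p)
# objects
def obj(n,s,o,pts,z):
    for u,v in pts:
        w=p2w(n,(u+.5)/s-.5+o[0],(v+.5)/s-.5+o[1],z); print(n,(u,v),w[:2].round(4),"reader mm",(inv(p,w)*1e3).round(1))
obj("top",7,(174,170),[(592,338),(673,340),(672,416),(590,412),(468,357)],.064)
obj("side",5,(214,215),[(388,52),(455,52),(455,97),(385,97),(400,168)],.064)
obj("top",7,(174,170),[(325,300)],.075);obj("side",5,(214,215),[(340,242)],.075)
E
```

```text
('top',) [ 0.5269  0.2527 -0.1629]
[[0.5, 0.0], [0.1, 0.2], [0.1, -0.2], [-0.9, -0.4], [0.9, -0.0], [-0.7, 0.3], [-0.1, -0.0]]
('side',) [ 0.5256  0.2612 -0.17  ]
[[0.5, 2.2], [0.1, -1.2], [0.3, 0.6], [-0.6, 0.0], [-0.1, -2.0], [-0.3, 1.4]]
('top', 'side') [ 0.5264  0.2552 -0.166 ]
[[-0.2, 0.1], [-0.6, 0.3], [-0.5, -0.1], [-1.5, -0.1], [0.2, 0.0], [-1.5, 0.6], [-0.7, 0.3], [0.5, 0.4], [-0.0, -3.0], [-0.0, -0.6], [-0.3, -1.9], [-0.1, -4.3], [-0.9, 0.0]]
top (592, 338) [0.4982 0.1556] reader mm [ -11.3 -103. ]
top (673, 340) [0.4965 0.1155] reader mm [  -6.4 -142.8]
top (672, 416) [0.4589 0.1167] reader mm [ -43.7 -147.8]
top (590, 412) [0.4616 0.1571] reader mm [ -47.6 -107.5]
top (468, 357) [0.49  0.217] reader mm [-29.6 -43.7]
side (388, 52) [0.4953 0.1202] reader mm [  -8.4 -138.3]
side (455, 52) [0.4597 0.12  ] reader mm [ -43.4 -144.4]
side (455, 97) [0.4609 0.1611] reader mm [ -49.  -103.7]
side (385, 97) [0.4969 0.1613] reader mm [-13.6 -97.5]
side (400, 168) [0.4895 0.2211] reader mm [-30.7 -39.8]
top (325, 300) [0.5188 0.286 ] reader mm [-12.6  29. ]
side (340, 242) [0.5174 0.2912] reader mm [-14.8  34. ]
```

```bash
cat >> h.py <<'E'
rp=np.array([.5269,.2527,-.163])
def go(tx,ty,tz,yaw=None):
    "remaining shift in tool axes to reader-frame (mm) x,y and world TCP z (m); yaw err of tool y vs reader y"
    s=telemetry.get_state(); M=R.from_rotvec(s["eef_rot"]).as_matrix(); w=T(rp,[[tx/1e3,ty/1e3,tz]])[0]
    print("t",round(s["t"],2),"tcp reader mm",(inv(rp,s["eef_pos"])*1e3).round(1),"z",s["eef_pos"][2].round(4),"F",s["wrist_force"].round(1),"w",round(s["gripper_width"],2))
    print("tool shift",(M.T@(w-s["eef_pos"])).round(4)); return M
E
python3 - <<'E'
from h import *
M=go(-75,-123,.2); print(M.round(3)); r=R.from_euler("z",rp[2]).as_matrix(); print((r.T@M).round(3))
print(np.degrees(np.arctan2((r.T@M)[1,2],(r.T@M)[0,2])), T(rp,[[-.075,-.123,.2]]))
for n,u,v in(("knob top",325,300),("vial",118,325)):
    w=p2w("top",(u+.5)/7-.5+174,(v+.5)/7-.5+170,.075);print(n,inv(rp,w)*1e3)
E
```

```text
t 0.1 tcp reader mm [-189.6 -916.3] z 0.2524 F [-0.6  0.8 -0.4] w 1.0
tool shift [ 0.0535 -0.659  -0.4561]
[[-0.     0.294 -0.956]
 [ 0.002 -0.956 -0.294]
 [-1.    -0.002 -0.   ]]
[[-0.001  0.446 -0.895]
 [ 0.002 -0.895 -0.446]
 [-1.    -0.002 -0.   ]]
-153.53757974517447 [[0.4329338  0.14350132 0.2       ]]
knob top [-13.39438673  31.51054035]
vial [-40.11851124 130.06144378]
```

Emit:
{"name": "send_rows", "arguments": {
  "moves": [
    [0, 0, -0.03, 6.6],
    [0, 0, -0.03, 6.6],
    [0, 0, -0.03, 6.6],
    [0, 0, -0.03, 6.7],
    [0, 0, -0.03, 0]
  ],
  "claw": 1,
  "newtons": 20
}}

```text
t: 0.52
eef_pos: [0.3407, -0.6099, 0.253]
eef_rot: [-2.132, 0.179, 2.133]
wrist_force: [0.3, -1.0, 0.3]
gripper_width: 0.299
```

Emit:
{"name": "send_rows", "arguments": {
  "moves": [
    [0, -0.04, 0, 0],
    [0, -0.04, 0, 0],
    [0, -0.04, 0, 0],
    [0, -0.04, 0, 0],
    [0, -0.04, 0, 0]
  ]
}}

```text
t: 0.93
eef_pos: [0.3715, -0.4116, 0.2525]
eef_rot: [-2.135, 0.174, 2.137]
wrist_force: [0.8, 0.2, 0.4]
gripper_width: -0.003
```

Emit:
{"name": "send_rows", "arguments": {
  "moves": [
    [0, -0.04, 0, 0],
    [0, -0.04, 0, 0],
    [0, -0.04, 0, 0],
    [0, -0.04, 0, 0],
    [0, -0.04, 0, 0]
  ]
}}

```text
t: 1.35
eef_pos: [0.4038, -0.2145, 0.2531]
eef_rot: [-2.136, 0.176, 2.136]
wrist_force: [1.1, 0.2, 0.7]
gripper_width: -0.0
```

Emit:
{"name": "send_rows", "arguments": {
  "moves": [
    [0, -0.04, 0, 0],
    [0, -0.04, 0, 0],
    [0, -0.04, 0, 0],
    [0, -0.04, 0, 0],
    [0, 0, 0, 0]
  ]
}}

```text
t: 1.77
eef_pos: [0.4311, -0.0504, 0.2538]
eef_rot: [-2.142, 0.161, 2.139]
wrist_force: [-0.2, 0.1, 0.1]
gripper_width: 0.003
```

Run:
```python
from h import *
M=go(-76,-123,.12); r=R.from_euler("z",rp[2]).as_matrix(); print((r.T@M).round(3))
```

```text
t 1.77 tcp reader mm [ -45.3 -314.6] z 0.2538 F [-0.2  0.1  0.1] w 0.0
tool shift [ 0.1343 -0.1916  0.0289]
[[ 0.001  0.01  -1.   ]
 [ 0.003 -1.    -0.01 ]
 [-1.    -0.003 -0.001]]
```

Emit:
{"name": "send_rows", "arguments": {
  "moves": [
    [0.02, -0.0383, 0.0062, 0],
    [0.02, -0.0383, 0.0062, 0],
    [0.02, -0.0383, 0.0062, 0],
    [0.02, -0.0383, 0.0062, 0],
    [0.02, -0.0383, 0.0062, 0]
  ]
}}

```text
t: 2.18
eef_pos: [0.4306, 0.1277, 0.157]
eef_rot: [-2.136, 0.176, 2.135]
wrist_force: [0.9, -0.5, 0.8]
gripper_width: -0.003
```

Emit:
{"name": "send_rows", "arguments": {
  "moves": [
    [0.02, 0, 0, 0],
    [0.015, 0, 0, 0],
    [0, 0, 0, 0]
  ]
}}

```text
t: 2.43
eef_pos: [0.4283, 0.1267, 0.1201]
eef_rot: [-2.132, 0.174, 2.144]
wrist_force: [0.3, 0.2, -0.3]
gripper_width: 0.004
```

Run:
```python
from h import *
go(-78,-123,.076)
a=cams.grab_frame("top"); b=cams.grab_frame("side")
s=telemetry.get_state(); tip=s["eef_pos"]-[0,0,.022]; print("tip px", w2p("top",tip),w2p("side",tip))
A=crop(a,204,180,90,80,6.5); B=crop(b,260,200,90,80,6.5)
for im in(A,B): pass
h=min(len(A),len(B)); cv2.imwrite("pics/p1.png",cv2.resize(np.vstack([A,B]),None,fx=.57,fy=.57) if 0 else cv2.resize(np.hstack([A,B]),(800,356)))
```

```text
t 2.43 tcp reader mm [ -76.8 -140.4] z 0.1201 F [ 0.3  0.2 -0.3] w 0.0
tool shift [ 0.0441 -0.0174  0.0009]
tip px [[266.63586094 237.15204746]] [[316.32975305 214.76091854]]
```

View pics/p1.png

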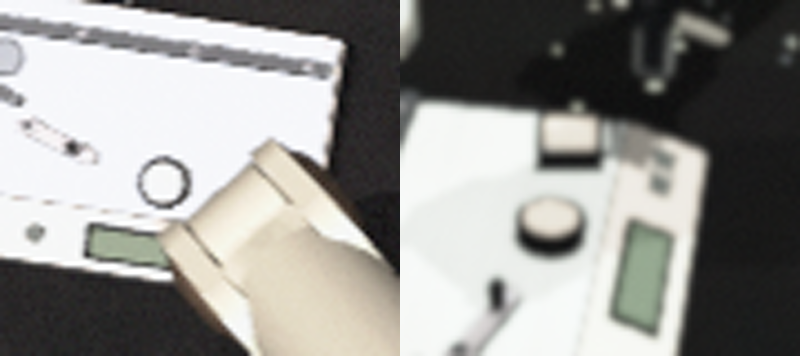

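The side view shows the fingertip at about row 219 (col 317), against a predicted row of 215. The tips may be lower than 22 mm below the TCP. I'll come down partway and check.

Emit:
{"name": "send_rows", "arguments": {
  "moves": [
    [0.007, -0.006, 0, 0],
    [0.007, -0.006, 0, 0],
    [0.007, -0.005, 0, 0],
    [0.006, 0, 0, 0],
    [0, 0, 0, 0]
  ]
}}

```text
t: 2.95
eef_pos: [0.4339, 0.1427, 0.096]
eef_rot: [-2.136, 0.176, 2.135]
wrist_force: [-0.5, -0.1, -0.4]
gripper_width: -0.002
```

Run:
```python
from h import *
go(-78,-123,.076)
b=cams.grab_frame("side")
s=telemetry.get_state()
for d in(.022,.035): print("tip px", w2p("side",s["eef_pos"]-[0,0,d]))
cv2.imwrite("pics/p2.png",crop(b,285,195,60,50,12))
```

```text
t 2.95 tcp reader mm [ -73.9 -123.6] z 0.096 F [-0.5 -0.1 -0.4] w -0.0
tool shift [ 0.02   -0.0006  0.0041]
tip px [[314.91775276 226.68392445]]
tip px [[314.7460047  230.79933319]]
```

View pics/p2.png

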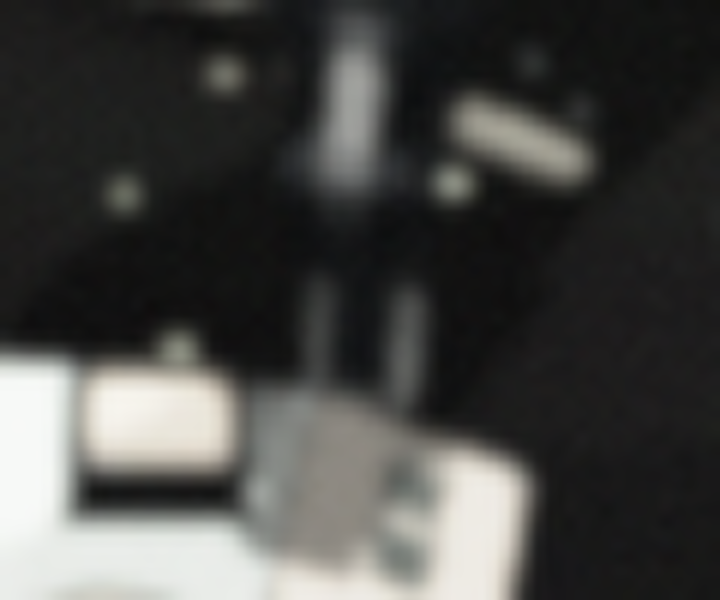

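The tip depth is still unclear (row 229, against 226.7 or 230.8 predicted). I'll settle it with a gentle touch on the bare stage behind the tile.

Emit:
{"name": "send_rows", "arguments": {
  "moves": [
    [-0.035, 0, 0, 0],
    [0, 0, -0.03, 0],
    [0, 0, -0.03, 0],
    [0, 0, -0.03, 0],
    [0.03, 0, 0, 0]
  ]
}}

```text
t: 3.42
eef_pos: [0.5338, 0.1273, 0.1069]
eef_rot: [-2.149, 0.178, 2.113]
wrist_force: [2.6, 0.5, 0.7]
gripper_width: -0.0
```

Emit:
{"name": "send_rows", "arguments": {
  "moves": [
    [0.005, 0, 0, 0],
    [0.003, 0, 0, 0],
    [0.003, 0, 0, 0],
    [0.001, 0, 0, 0],
    [0, 0, 0, 0]
  ]
}}

```text
t: 3.83
eef_pos: [0.5224, 0.1289, 0.0896]
eef_rot: [-2.137, 0.174, 2.136]
wrist_force: [0.1, 0.1, -0.4]
gripper_width: -0.001
```

Emit:
{"name": "send_rows", "arguments": {
  "moves": [
    [0.002, 0, 0, 0],
    [0.002, 0, 0, 0],
    [0.001, 0, 0, 0],
    [0.001, 0, 0, 0],
    [0, 0, 0, 0]
  ]
}}

```text
t: 4.25
eef_pos: [0.5223, 0.1287, 0.0827]
eef_rot: [-2.136, 0.175, 2.136]
wrist_force: [-0.5, 0.4, 1.1]
gripper_width: -0.002
```

Emit:
{"name": "send_rows", "arguments": {
  "moves": [
    [0.001, 0, 0, 0],
    [0.001, 0, 0, 0],
    [0, 0, 0, 0]
  ]
}}

```text
t: 4.5
eef_pos: [0.5223, 0.1287, 0.0806]
eef_rot: [-2.136, 0.175, 2.136]
wrist_force: [-0.6, 0.3, 0.9]
gripper_width: 0.002
```

There's no contact at z 0.0806, so the tips are 22 mm below the TCP. Going back in front of the tile and down to working height.

Emit:
{"name": "send_rows", "arguments": {
  "moves": [
    [-0.035, 0, 0, 0],
    [0, 0, 0.031, 0],
    [0, 0, 0.031, 0],
    [0, 0, 0.03, 0],
    [0, 0, 0, 0]
  ]
}}

```text
t: 4.92
eef_pos: [0.4251, 0.144, 0.1152]
eef_rot: [-2.134, 0.174, 2.145]
wrist_force: [-1.3, -0.4, -1.6]
gripper_width: -0.001
```

Emit:
{"name": "send_rows", "arguments": {
  "moves": [
    [0.015, 0, 0, 0],
    [0.015, 0, 0, 0],
    [0.009, 0, 0, 0],
    [0, 0, 0, 0]
  ]
}}

```text
t: 5.25
eef_pos: [0.4306, 0.1432, 0.0754]
eef_rot: [-2.134, 0.176, 2.14]
wrist_force: [0.8, -0.7, -0.2]
gripper_width: 0.001
```

Emit:
{"name": "send_rows", "arguments": {
  "moves": [
    [0, 0, -0.004, 0],
    [0, 0, -0.004, 0],
    [0, 0, -0.004, 0],
    [0, 0, -0.004, 0],
    [0, 0, -0.004, 0]
  ]
}}

```text
t: 5.67
eef_pos: [0.4522, 0.1404, 0.0773]
eef_rot: [-2.136, 0.175, 2.135]
wrist_force: [-1.4, 0.4, 1.5]
gripper_width: 0.002
```

Run:
```python
from h import *
go(19,-123,.076)
```

```text
t 5.67 tcp reader mm [ -55.5 -122.9] z 0.0773 F [-1.4  0.4  1.5] w 0.0
tool shift [ 0.0013 -0.     -0.0745]
```

Emit:
{"name": "send_rows", "arguments": {
  "moves": [
    [0.001, 0, -0.004, 0],
    [0, 0, -0.005, 0],
    [0, 0, -0.005, 0],
    [0, 0, -0.005, 0],
    [0, 0, -0.005, 0]
  ]
}}

```text
t: 6.08
eef_pos: [0.4756, 0.1364, 0.0758]
eef_rot: [-2.136, 0.175, 2.136]
wrist_force: [-0.8, 0.2, 0.8]
gripper_width: -0.0
```

Emit:
{"name": "send_rows", "arguments": {
  "moves": [
    [0, 0, -0.005, 0],
    [0, 0, -0.005, 0],
    [0, 0, -0.005, 0],
    [0, 0, -0.005, 0],
    [0, 0, -0.005, 0]
  ]
}}

```text
t: 6.5
eef_pos: [0.5003, 0.1324, 0.0759]
eef_rot: [-2.136, 0.175, 2.136]
wrist_force: [-1.1, -0.3, 0.5]
gripper_width: 0.001
```

Emit:
{"name": "send_rows", "arguments": {
  "moves": [
    [0, 0, -0.004, 0],
    [0, 0, -0.003, 0],
    [0, 0, -0.002, 0],
    [0, 0, -0.002, 0],
    [0, 0, 0, 0]
  ]
}}

```text
t: 6.92
eef_pos: [0.511, 0.1306, 0.0759]
eef_rot: [-2.136, 0.175, 2.136]
wrist_force: [0.0, -0.2, 0.4]
gripper_width: 0.001
```

Run:
```python
from h import *
go(19,-123,.076)
b=cams.grab_frame("side");cv2.imwrite("pics/p3.png",crop(b,235,205,90,75,8))
```

```text
t 6.92 tcp reader mm [   4.1 -123.1] z 0.0759 F [ 0.  -0.2  0.4] w 0.0
tool shift [-0.0001 -0.0001 -0.0149]
```

View pics/p3.png

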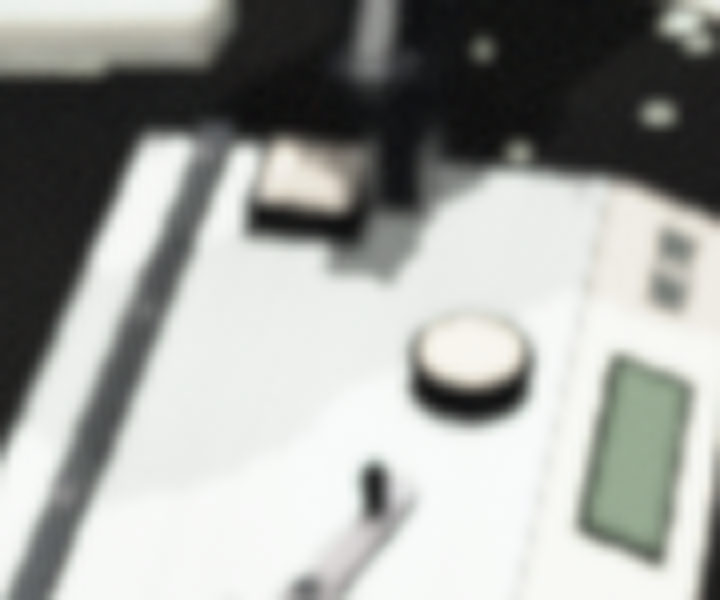

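The tile is moving well and sits at about (310,185) in the crop with a small gap to the rail. The disc hasn't moved. I'll continue gently.

Emit:
{"name": "send_rows", "arguments": {
  "moves": [
    [0, 0, -0.003, 0],
    [0, 0, -0.002, 0],
    [0, 0, -0.002, 0],
    [0, 0, -0.002, 0],
    [0, 0, 0, 0]
  ]
}}

```text
t: 7.38
eef_pos: [0.5201, 0.129, 0.0759]
eef_rot: [-2.136, 0.175, 2.135]
wrist_force: [0.2, -0.1, 1.2]
gripper_width: 0.003
```

Emit:
{"name": "send_rows", "arguments": {
  "moves": [
    [0, 0, -0.0015, 0],
    [0, 0, -0.001, 0],
    [0, 0, -0.001, 0],
    [0, 0, 0, 0]
  ]
}}

```text
t: 7.72
eef_pos: [0.5232, 0.1285, 0.0759]
eef_rot: [-2.136, 0.175, 2.136]
wrist_force: [-0.5, 0.2, -0.0]
gripper_width: 0.003
```

Emit:
{"name": "send_rows", "arguments": {
  "moves": [
    [0, 0, -0.001, 0],
    [0, 0, -0.001, 0],
    [0, 0, 0, 0]
  ]
}}

```text
t: 7.97
eef_pos: [0.5245, 0.1284, 0.0758]
eef_rot: [-2.135, 0.175, 2.137]
wrist_force: [-2.4, 0.0, 1.5]
gripper_width: 0.004
```

Emit:
{"name": "send_rows", "arguments": {
  "moves": [
    [0, 0, -0.001, 0],
    [0, 0, 0, 0]
  ]
}}

```text
t: 8.13
eef_pos: [0.5246, 0.1284, 0.0757]
eef_rot: [-2.134, 0.175, 2.139]
wrist_force: [-5.2, 0.6, 3.6]
gripper_width: 0.001
```

Emit:
{"name": "send_rows", "arguments": {
  "moves": [
    [0, 0, -0.001, 0],
    [0, 0, 0, 0]
  ]
}}

```text
t: 8.3
eef_pos: [0.5246, 0.1284, 0.0756]
eef_rot: [-2.133, 0.175, 2.141]
wrist_force: [-8.3, 0.7, 6.6]
gripper_width: 0.0
```

Contact with the rail is firm at 8 N. I'll back off and go round to the tile's right side.

Emit:
{"name": "send_rows", "arguments": {
  "moves": [
    [0, 0, 0.01, 0],
    [0, 0.01, 0.01, 0],
    [0, 0.018, 0, 0],
    [0, 0.018, 0, 0],
    [0, 0, 0, 0]
  ]
}}

```text
t: 8.72
eef_pos: [0.499, 0.0815, 0.0755]
eef_rot: [-2.135, 0.183, 2.136]
wrist_force: [-0.1, -1.7, -1.2]
gripper_width: 0.0
```

Emit:
{"name": "send_rows", "arguments": {
  "moves": [
    [0, 0, -0.015, 0],
    [0, 0, -0.015, 0],
    [0, 0, -0.01, 0],
    [0, 0, -0.007, 0],
    [0, 0, 0, 0]
  ]
}}

```text
t: 9.13
eef_pos: [0.5477, 0.0781, 0.076]
eef_rot: [-2.137, 0.176, 2.133]
wrist_force: [0.3, 0.4, 1.7]
gripper_width: 0.001
```

Run:
```python
from h import *
go(49,-160,.076)
b=cams.grab_frame("side");cv2.imwrite("pics/p4.png",crop(b,235,205,90,75,8))
```

```text
t 9.13 tcp reader mm [  48.8 -168.9] z 0.076 F [0.3 0.4 1.7] w 0.0
tool shift [-0.     -0.0089 -0.0002]
```

View pics/p4.png

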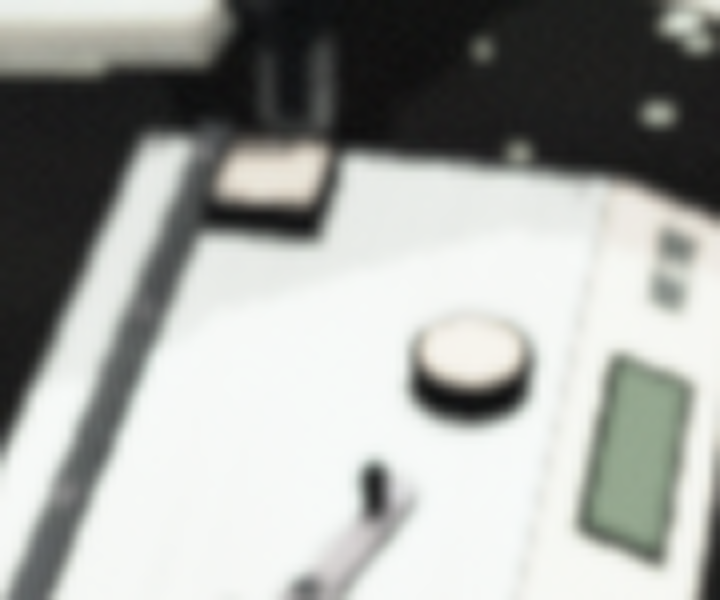

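The tile is flush against the rail (left edge along the rail at (210,190)), and the fingers are just behind its right side. Sliding it left with a slight lean toward the rail.

Emit:
{"name": "send_rows", "arguments": {
  "moves": [
    [0, -0.003, 0, 0],
    [0, -0.003, 0, 0],
    [0, -0.003, 0, 0],
    [0, -0.004, 0, 0],
    [0, -0.005, -0.0001, 0]
  ]
}}

```text
t: 9.6
eef_pos: [0.5485, 0.096, 0.0758]
eef_rot: [-2.136, 0.176, 2.137]
wrist_force: [-1.6, -0.8, 1.2]
gripper_width: -0.0
```

Emit:
{"name": "send_rows", "arguments": {
  "moves": [
    [0, -0.005, -0.0001, 0],
    [0, -0.005, -0.0001, 0],
    [0, -0.005, -0.0001, 0],
    [0, -0.005, -0.0001, 0],
    [0, -0.005, -0.0001, 0]
  ]
}}

```text
t: 10.02
eef_pos: [0.5526, 0.1195, 0.0756]
eef_rot: [-2.135, 0.179, 2.139]
wrist_force: [-4.5, -4.5, 4.5]
gripper_width: -0.001
```

Emit:
{"name": "send_rows", "arguments": {
  "moves": [
    [0, -0.006, -0.0001, 0],
    [0, -0.006, -0.0001, 0],
    [0, -0.006, -0.0001, 0],
    [0, -0.006, -0.0001, 0],
    [0, -0.005, -0.0001, 0]
  ]
}}

```text
t: 10.43
eef_pos: [0.5573, 0.1473, 0.0756]
eef_rot: [-2.134, 0.181, 2.141]
wrist_force: [-6.3, -7.0, 7.5]
gripper_width: 0.0
```

Run:
```python
from h import *
go(50,64,.076)
b=cams.grab_frame("side");cv2.imwrite("pics/p5.png",crop(b,215,205,100,90,6))
```

```text
t 10.43 tcp reader mm [ 47.1 -99.1] z 0.0756 F [-6.3 -7.   7.5] w 0.0
tool shift [-0.0012 -0.1631 -0.0026]
```

View pics/p5.png

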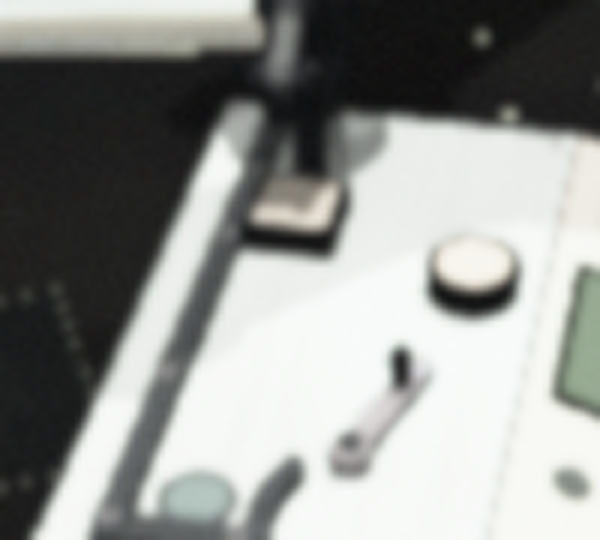

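The tile is at the rail but the lean is stronger than needed: about 5 N into the rail, with the tile turned slightly. I'll relax the lean and go on.

Emit:
{"name": "send_rows", "arguments": {
  "moves": [
    [0, -0.002, 0.001, 0],
    [0, -0.004, 0.0005, 0],
    [0, -0.005, 0, 0],
    [0, -0.005, 0, 0],
    [0, -0.005, 0, 0]
  ]
}}

```text
t: 10.9
eef_pos: [0.5612, 0.1715, 0.076]
eef_rot: [-2.137, 0.173, 2.135]
wrist_force: [-0.8, 0.1, -0.4]
gripper_width: 0.002
```

Emit:
{"name": "send_rows", "arguments": {
  "moves": [
    [0, -0.005, 0, 0],
    [0, -0.005, 0, 0],
    [0, -0.005, 0, 0],
    [0, -0.005, 0, 0],
    [0, -0.004, 0, 0]
  ]
}}

```text
t: 11.32
eef_pos: [0.5649, 0.1944, 0.0759]
eef_rot: [-2.136, 0.175, 2.136]
wrist_force: [0.5, -0.7, 0.5]
gripper_width: 0.0
```

Run:
```python
from h import *
M=go(50,64,.076); r=R.from_euler("z",rp[2]).as_matrix(); print((r.T@M).round(3)); print("Freader",r.T@telemetry.get_state()["wrist_force"])
```

```text
t 11.32 tcp reader mm [ 46.9 -51.4] z 0.0759 F [ 0.5 -0.7  0.5] w 0.0
tool shift [-1.000e-04 -1.154e-01 -3.000e-03]
[[ 0. -0. -1.]
 [ 0. -1.  0.]
 [-1. -0. -0.]]
Freader [ 0.60174633 -0.59970283  0.54389951]
```

Emit:
{"name": "send_rows", "arguments": {
  "moves": [
    [0, -0.005, -0.0002, 0],
    [0, -0.005, -0.0002, 0],
    [0, -0.005, -0.0001, 0],
    [0, -0.005, -0.0001, 0],
    [0, -0.005, -0.0001, 0]
  ]
}}

```text
t: 11.73
eef_pos: [0.5692, 0.2181, 0.0758]
eef_rot: [-2.136, 0.177, 2.137]
wrist_force: [-2.5, -3.6, 2.8]
gripper_width: -0.001
```

Emit:
{"name": "send_rows", "arguments": {
  "moves": [
    [0, -0.005, -0.0001, 0],
    [0, -0.005, -0.0001, 0],
    [0, -0.005, -0.0001, 0],
    [0, -0.005, -0.0001, 0],
    [0, -0.005, -0.0001, 0]
  ]
}}

```text
t: 12.15
eef_pos: [0.5733, 0.242, 0.0757]
eef_rot: [-2.135, 0.179, 2.139]
wrist_force: [-6.0, -6.4, 6.7]
gripper_width: -0.005
```

Run:
```python
from h import *
M=go(50,64,.076); r=R.from_euler("z",rp[2]).as_matrix(); print("Freader",r.T@telemetry.get_state()["wrist_force"])
b=cams.grab_frame("side");cv2.imwrite("pics/p6.png",crop(b,215,220,90,85,7))
```

```text
t 12.15 tcp reader mm [47.5 -3.1] z 0.0757 F [-6.  -6.4  6.7] w -0.0
tool shift [-0.0005 -0.0671 -0.0024]
Freader [-4.84730116 -7.31139541  6.66947636]
```

View pics/p6.png

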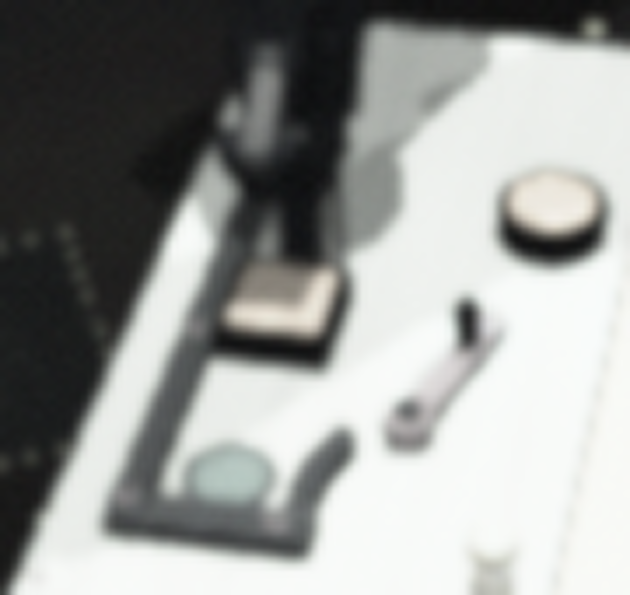

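The tile is flush with the rail and lined up with the mouth. The disc, keeper and vial are untouched. I'll relax the lean again and continue.

Emit:
{"name": "send_rows", "arguments": {
  "moves": [
    [0, -0.003, 0.0008, 0],
    [0, -0.005, 0.0003, 0],
    [0, -0.005, -0.0001, 0],
    [0, -0.005, -0.0001, 0],
    [0, -0.005, -0.0001, 0]
  ]
}}

```text
t: 12.62
eef_pos: [0.5773, 0.267, 0.0759]
eef_rot: [-2.136, 0.173, 2.135]
wrist_force: [-0.9, -0.7, 0.4]
gripper_width: -0.001
```

Emit:
{"name": "send_rows", "arguments": {
  "moves": [
    [0, -0.005, 0, 0],
    [0, -0.005, 0, 0],
    [0, -0.005, 0, 0],
    [0, -0.005, 0, 0],
    [0, -0.004, 0, 0]
  ]
}}

```text
t: 13.03
eef_pos: [0.581, 0.2901, 0.0759]
eef_rot: [-2.136, 0.175, 2.136]
wrist_force: [-0.1, -0.9, 0.4]
gripper_width: -0.001
```

Run:
```python
from h import *
M=go(50,64,.076); r=R.from_euler("z",rp[2]).as_matrix(); print("Freader",r.T@telemetry.get_state()["wrist_force"])
```

```text
t 13.03 tcp reader mm [47.3 45.7] z 0.0759 F [-0.1 -0.9  0.4] w -0.0
tool shift [-0.0001 -0.0183 -0.0027]
Freader [ 0.08891598 -0.93618851  0.38056202]
```

Emit:
{"name": "send_rows", "arguments": {
  "moves": [
    [0, -0.003, -0.0002, 0],
    [0, -0.003, -0.0002, 0],
    [0, -0.003, -0.0001, 0],
    [0, -0.003, -0.0001, 0],
    [0, 0, 0, 0]
  ]
}}

```text
t: 13.45
eef_pos: [0.5832, 0.3012, 0.0759]
eef_rot: [-2.136, 0.176, 2.137]
wrist_force: [-2.8, -1.9, 2.2]
gripper_width: -0.005
```

Emit:
{"name": "send_rows", "arguments": {
  "moves": [
    [0, -0.001, 0, 0],
    [0, -0.001, 0, 0],
    [0, -0.001, 0, 0],
    [0, 0, 0, 0]
  ]
}}

```text
t: 13.78
eef_pos: [0.5835, 0.3031, 0.0758]
eef_rot: [-2.135, 0.178, 2.138]
wrist_force: [-2.7, -3.4, 3.3]
gripper_width: 0.0
```

Emit:
{"name": "send_rows", "arguments": {
  "moves": [
    [0, -0.001, 0, 0],
    [0, -0.001, 0, 0],
    [0, 0, 0, 0]
  ]
}}

```text
t: 14.03
eef_pos: [0.5838, 0.305, 0.0758]
eef_rot: [-2.135, 0.178, 2.138]
wrist_force: [-2.9, -4.2, 3.4]
gripper_width: 0.001
```

Emit:
{"name": "send_rows", "arguments": {
  "moves": [
    [0, -0.001, 0, 0],
    [0, -0.001, 0, 0],
    [0, 0, 0, 0]
  ]
}}

```text
t: 14.28
eef_pos: [0.5842, 0.307, 0.0758]
eef_rot: [-2.135, 0.178, 2.138]
wrist_force: [-3.3, -3.7, 3.9]
gripper_width: -0.001
```

Run:
```python
from h import *
M=go(50,64,.076); r=R.from_euler("z",rp[2]).as_matrix(); print("Freader",r.T@telemetry.get_state()["wrist_force"])
```

```text
t 14.28 tcp reader mm [47.7 62.9] z 0.0758 F [-3.3 -3.7  3.9] w -0.0
tool shift [-0.0002 -0.0011 -0.0023]
Freader [-2.6640258  -4.21126103  3.93940242]
```

Still sliding. A few more 1 mm steps.

Emit:
{"name": "send_rows", "arguments": {
  "moves": [
    [0, -0.001, 0, 0],
    [0, 0, 0, 0]
  ]
}}

```text
t: 14.45
eef_pos: [0.5843, 0.3079, 0.0758]
eef_rot: [-2.135, 0.178, 2.138]
wrist_force: [-3.5, -4.1, 4.9]
gripper_width: -0.0
```

Emit:
{"name": "send_rows", "arguments": {
  "moves": [
    [0, -0.001, 0, 0],
    [0, 0, 0, 0]
  ]
}}

```text
t: 14.62
eef_pos: [0.5845, 0.3088, 0.0758]
eef_rot: [-2.136, 0.178, 2.138]
wrist_force: [-2.8, -5.0, 3.5]
gripper_width: 0.003
```

Emit:
{"name": "send_rows", "arguments": {
  "moves": [
    [0, -0.001, 0, 0],
    [0, 0, 0, 0]
  ]
}}

```text
t: 14.78
eef_pos: [0.5846, 0.3098, 0.0758]
eef_rot: [-2.135, 0.178, 2.138]
wrist_force: [-2.7, -4.6, 3.4]
gripper_width: -0.003
```

Emit:
{"name": "send_rows", "arguments": {
  "moves": [
    [0, -0.001, 0, 0],
    [0, 0, 0, 0]
  ]
}}

```text
t: 14.95
eef_pos: [0.5848, 0.3108, 0.0758]
eef_rot: [-2.135, 0.178, 2.138]
wrist_force: [-2.8, -4.9, 3.8]
gripper_width: -0.005
```

Emit:
{"name": "send_rows", "arguments": {
  "moves": [
    [0, -0.001, 0, 0],
    [0, 0, 0, 0]
  ]
}}

```text
t: 15.12
eef_pos: [0.5849, 0.3118, 0.0758]
eef_rot: [-2.135, 0.178, 2.138]
wrist_force: [-2.3, -3.5, 4.1]
gripper_width: -0.001
```

Emit:
{"name": "send_rows", "arguments": {
  "moves": [
    [0, -0.001, 0, 0],
    [0, 0, 0, 0]
  ]
}}

```text
t: 15.28
eef_pos: [0.5851, 0.3122, 0.0758]
eef_rot: [-2.135, 0.179, 2.138]
wrist_force: [-4.3, -5.0, 5.5]
gripper_width: 0.003
```

Emit:
{"name": "send_rows", "arguments": {
  "moves": [
    [0, -0.001, 0, 0],
    [0, 0, 0, 0]
  ]
}}

```text
t: 15.45
eef_pos: [0.5851, 0.3123, 0.0757]
eef_rot: [-2.135, 0.181, 2.139]
wrist_force: [-5.6, -6.5, 6.4]
gripper_width: -0.001
```

Emit:
{"name": "send_rows", "arguments": {
  "moves": [
    [0, -0.001, 0, 0],
    [0, 0, 0, 0]
  ]
}}

```text
t: 15.62
eef_pos: [0.5851, 0.3124, 0.0757]
eef_rot: [-2.135, 0.183, 2.14]
wrist_force: [-5.7, -9.0, 9.0]
gripper_width: -0.001
```

Run:
```python
from h import *
M=go(50,64,.076); r=R.from_euler("z",rp[2]).as_matrix(); print("Freader",r.T@telemetry.get_state()["wrist_force"])
b=cams.grab_frame("side");cv2.imwrite("pics/p7.png",crop(b,215,235,80,70,8))
```

```text
t 15.62 tcp reader mm [47.7 68.4] z 0.0757 F [-5.7 -9.   9. ] w -0.0
tool shift [-0.0003  0.0044 -0.0023]
Freader [-4.17027287 -9.83993765  9.00846733]
```

View pics/p7.png

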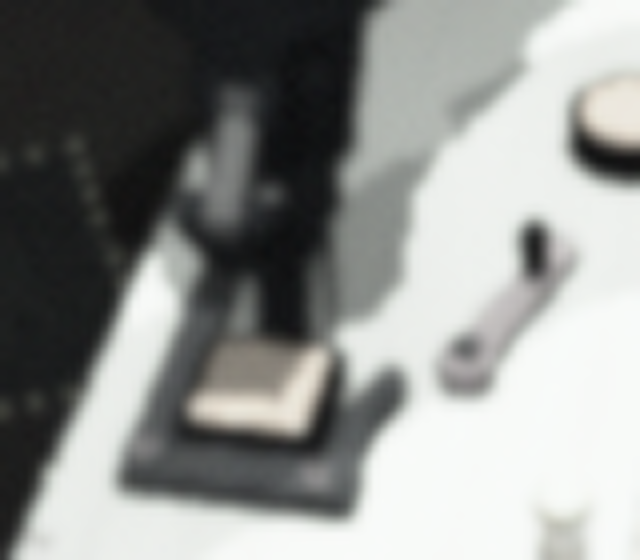

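The tile is home in the corner: rail and stop are both in contact, with a hard stop at about 10 N. Now I'll back off, lift, and go to the front of the keeper knob.

Emit:
{"name": "send_rows", "arguments": {
  "moves": [
    [0, 0.006, 0.002, 0],
    [0, 0.012, 0, 0],
    [-0.02, 0.003, 0, 0],
    [-0.035, 0, 0, 0],
    [0, 0, 0, 0]
  ]
}}

```text
t: 16.08
eef_pos: [0.584, 0.2971, 0.1368]
eef_rot: [-2.142, 0.169, 2.124]
wrist_force: [0.7, 1.7, 2.0]
gripper_width: -0.002
```

Emit:
{"name": "send_rows", "arguments": {
  "moves": [
    [0, 0.005, 0.022, 0],
    [0, 0.005, 0.022, 0],
    [0, 0.005, 0.022, 0],
    [0, 0.005, 0.022, 0],
    [0, 0, 0, 0]
  ]
}}

```text
t: 16.5
eef_pos: [0.4857, 0.2905, 0.1306]
eef_rot: [-2.135, 0.172, 2.141]
wrist_force: [-1.1, 0.1, -0.0]
gripper_width: -0.001
```

Run:
```python
from h import *
go(-40,31,.086)
```

```text
t 16.5 tcp reader mm [-46.8  30.6] z 0.1306 F [-1.1  0.1 -0. ] w -0.0
tool shift [ 0.0446 -0.0004 -0.0069]
```

Emit:
{"name": "send_rows", "arguments": {
  "moves": [
    [0.015, 0, 0, 0],
    [0.015, 0, 0, 0],
    [0.01, 0, 0, 0],
    [0.005, 0, 0, 0],
    [0, 0, 0, 0]
  ]
}}

```text
t: 16.92
eef_pos: [0.49, 0.2897, 0.0846]
eef_rot: [-2.135, 0.176, 2.138]
wrist_force: [-0.3, 0.6, -0.3]
gripper_width: -0.001
```

Emit:
{"name": "send_rows", "arguments": {
  "moves": [
    [0, 0, -0.004, 0],
    [0, 0, -0.004, 0],
    [0, 0, -0.004, 0],
    [0, 0, -0.004, 0],
    [0, 0, 0, 0]
  ]
}}

```text
t: 17.33
eef_pos: [0.5076, 0.2869, 0.0862]
eef_rot: [-2.136, 0.176, 2.134]
wrist_force: [0.7, -0.1, 0.1]
gripper_width: -0.001
```

Run:
```python
from h import *
go(9,38,.086)
```

```text
t 17.33 tcp reader mm [-24.6  30.6] z 0.0862 F [ 0.7 -0.1  0.1] w -0.0
tool shift [ 0.0002 -0.0074 -0.0336]
```

Emit:
{"name": "send_rows", "arguments": {
  "moves": [
    [0, 0, -0.004, 0],
    [0, 0, -0.004, 0],
    [0, 0, -0.004, 0],
    [0, -0.001, -0.004, 0],
    [0, -0.001, -0.004, 0]
  ]
}}

```text
t: 17.75
eef_pos: [0.5267, 0.286, 0.0858]
eef_rot: [-2.136, 0.176, 2.136]
wrist_force: [-1.2, 0.0, 0.5]
gripper_width: 0.002
```

Emit:
{"name": "send_rows", "arguments": {
  "moves": [
    [0, -0.001, -0.004, 0],
    [0, -0.001, -0.004, 0],
    [0, -0.002, -0.003, 0],
    [0, -0.002, -0.002, 0],
    [0, 0, 0, 0]
  ]
}}

```text
t: 18.17
eef_pos: [0.5409, 0.2904, 0.086]
eef_rot: [-2.137, 0.175, 2.135]
wrist_force: [0.9, 1.1, 0.0]
gripper_width: -0.0
```

Run:
```python
from h import *
go(9,38,.086)
a=cams.grab_frame("side");cv2.imwrite("pics/p8.png",crop(a,215,235,90,70,8))
```

```text
t 18.17 tcp reader mm [ 7.6 39.5] z 0.086 F [0.9 1.1 0. ] w -0.0
tool shift [-0.      0.0015 -0.0014]
```

View pics/p8.png

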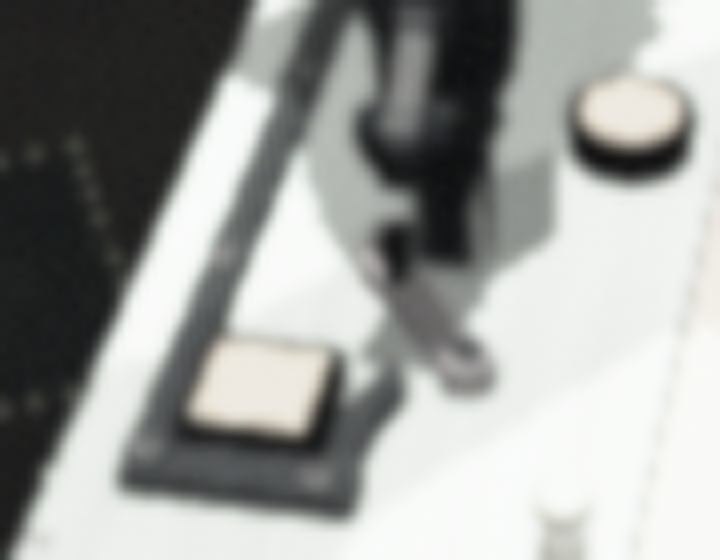

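The keeper is now about half closed: knob at (395,245) in the crop, tile still in the corner. I'll move to the knob's right side and push left.

Emit:
{"name": "send_rows", "arguments": {
  "moves": [
    [0, 0.002, 0.006, 0],
    [0, 0.01, 0, 0],
    [0, 0.01, 0, 0],
    [0, 0, 0, 0]
  ]
}}

```text
t: 18.55
eef_pos: [0.5303, 0.2654, 0.0856]
eef_rot: [-2.136, 0.181, 2.137]
wrist_force: [-0.4, -0.6, -0.3]
gripper_width: -0.004
```

Emit:
{"name": "send_rows", "arguments": {
  "moves": [
    [0, 0, -0.01, 0],
    [0, 0, -0.01, 0],
    [0, 0, -0.01, 0],
    [0, 0, 0, 0],
    [0, 0, 0, 0]
  ]
}}

```text
t: 18.97
eef_pos: [0.5614, 0.2641, 0.0857]
eef_rot: [-2.136, 0.176, 2.135]
wrist_force: [-0.0, -0.3, -0.7]
gripper_width: 0.001
```

Emit:
{"name": "send_rows", "arguments": {
  "moves": [
    [0, -0.004, 0, 0],
    [0, -0.004, 0, 0],
    [0, -0.004, 0, 0],
    [0, -0.004, -0.001, 0],
    [0, -0.004, -0.001, 0]
  ]
}}

```text
t: 19.38
eef_pos: [0.5668, 0.2818, 0.086]
eef_rot: [-2.139, 0.18, 2.134]
wrist_force: [2.5, -4.2, 1.4]
gripper_width: 0.003
```

Run:
```python
from h import *
go(36,56,.086)
```

```text
t 19.38 tcp reader mm [34.7 35.2] z 0.086 F [ 2.5 -4.2  1.4] w 0.0
tool shift [-0.     -0.0208 -0.0013]
```

Emit:
{"name": "send_rows", "arguments": {
  "moves": [
    [0, -0.004, -0.001, 0],
    [0, -0.004, 0, 0],
    [0, -0.004, 0, 0],
    [0, -0.003, 0, 0],
    [0, 0, 0, 0]
  ]
}}

```text
t: 19.8
eef_pos: [0.5682, 0.3003, 0.0859]
eef_rot: [-2.136, 0.172, 2.137]
wrist_force: [0.9, 0.3, -0.4]
gripper_width: 0.001
```

Emit:
{"name": "send_rows", "arguments": {
  "moves": [
    [0, -0.002, 0, 0],
    [0, -0.002, 0, 0],
    [0, -0.001, 0, 0],
    [0, 0, 0, 0]
  ]
}}

```text
t: 20.13
eef_pos: [0.569, 0.3025, 0.0856]
eef_rot: [-2.135, 0.177, 2.138]
wrist_force: [-1.6, -3.5, 2.6]
gripper_width: -0.002
```

Emit:
{"name": "send_rows", "arguments": {
  "moves": [
    [0, -0.001, 0, 0],
    [0, -0.001, 0, 0],
    [0, 0, 0, 0]
  ]
}}

```text
t: 20.38
eef_pos: [0.5691, 0.3029, 0.0854]
eef_rot: [-2.135, 0.181, 2.14]
wrist_force: [-3.1, -5.7, 4.1]
gripper_width: -0.001
```

Run:
```python
from h import *
go(36,56,.086)
```

```text
t 20.38 tcp reader mm [33.5 56.4] z 0.0854 F [-3.1 -5.7  4.1] w -0.0
tool shift [-0.0006  0.0004 -0.0025]
```

The knob stopped at y 56.4, exactly where I predicted for shut. One firmer nudge to confirm, then I'll retreat.

Emit:
{"name": "send_rows", "arguments": {
  "moves": [
    [0, -0.001, 0, 0],
    [0, -0.001, 0, 0],
    [0, 0, 0, 0]
  ]
}}

```text
t: 20.63
eef_pos: [0.5692, 0.3032, 0.0853]
eef_rot: [-2.135, 0.184, 2.141]
wrist_force: [-5.1, -9.0, 6.1]
gripper_width: 0.001
```

Emit:
{"name": "send_rows", "arguments": {
  "moves": [
    [0, 0.005, 0, 0],
    [0, 0.01, 0, 0],
    [0, 0.015, 0, 0],
    [-0.03, 0, 0, 0],
    [-0.04, 0, 0, 0]
  ]
}}

```text
t: 21.05
eef_pos: [0.5629, 0.2737, 0.1524]
eef_rot: [-2.129, 0.183, 2.145]
wrist_force: [-0.6, 0.5, 1.1]
gripper_width: -0.0
```

Emit:
{"name": "send_rows", "arguments": {
  "moves": [
    [-0.02, 0.04, 0, 0],
    [-0.02, 0.035, 0, 0],
    [0, 0.04, 0, 0],
    [0, 0.04, 0, 0],
    [0, 0.04, 0, 0]
  ]
}}

```text
t: 21.47
eef_pos: [0.5338, 0.0857, 0.1953]
eef_rot: [-2.138, 0.175, 2.133]
wrist_force: [1.5, -1.0, -0.2]
gripper_width: 0.0
```

Emit:
{"name": "send_rows", "arguments": {
  "moves": [
    [0, 0.04, 0, 0],
    [0, 0.04, 0, 0],
    [0, 0.04, 0, 0],
    [0, 0, 0, 0],
    [0, 0, 0, 0]
  ]
}}

```text
t: 21.88
eef_pos: [0.5138, -0.0345, 0.1946]
eef_rot: [-2.134, 0.184, 2.132]
wrist_force: [1.1, 0.8, 0.1]
gripper_width: -0.001
```

Run:
```python
from h import *
go(36,56,.086)
a=cams.grab_frame("top");b=cams.grab_frame("side");cv2.imwrite("pics/endtop.png",a);cv2.imwrite("pics/endside.png",b)
# template-free check: dark blob of knob and bright inlay in side view, disc shift
o=cv2.imread("pics/side0.png"); 
for nm,(x0,y0,x1,y1) in {"disc":(282,240,306,262),"vial":(278,295,292,312)}.items():
    t=o[y0:y1,x0:x1]; r=cv2.matchTemplate(b[y0-5:y1+5,x0-5:x1+5],t,cv2.TM_CCOEFF_NORMED); print(nm,cv2.minMaxLoc(r)[1],np.array(cv2.minMaxLoc(r)[3])-5)
pr=lambda n,q:w2p(n,T(rp,np.array(q)/1e3)).round(1).tolist()
print("pred side pivot/knobtop/lever end",pr("side",[(-2,71,63),(38,71,75),(38,71,61),(58,71,58)]),"tile",pr("side",[(30,78,64),(70,78,64),(70,118,64),(30,118,64)]))
print("pred top",pr("top",[(-2,71,63),(38,71,75),(58,71,58),(50,98,64)]))
cv2.imwrite("pics/z.png",crop(b,215,260,90,70,8))
g=cv2.cvtColor(b,cv2.COLOR_BGR2GRAY)[265:300,232:280]//10; print("\n".join(f"{265+i} "+" ".join(f"{v:2d}" for v in row) for i,row in enumerate(g)))
```

```text
t 21.88 tcp reader mm [  33.7 -285.5] z 0.1946 F [1.1 0.8 0.1] w -0.0
tool shift [ 0.1082 -0.3416  0.0005]
disc 0.999844491481781 [0 0]
vial 0.9995456337928772 [0 0]
pred side pivot/knobtop/lever end [[272.9, 276.2], [255.3, 270.1], [255.5, 274.9], [247.0, 274.9]] tile [[258.2, 276.3], [240.9, 274.3], [236.1, 286.3], [254.0, 288.5]]
pred top [[209.7, 207.8], [211.0, 196.1], [212.6, 191.0], [204.3, 191.9]]
265  5 11 19 23 24 24 24 24 23 18 13 11 10  9 12 19 23 24 24 24 24 24 24 24 24 24 24 24 24 24 24 24 24 24 24 24 24 24 24 24 24 24 24 24 24 24 24 24
266  8 15 22 24 24 24 24 24 22 17 13 12 11 10 15 22 24 24 24 24 24 24 24 24 24 24 24 24 24 24 24 24 24 24 24 24 24 24 24 24 24 24 24 24 24 24 24 24
267 11 19 23 24 24 24 24 23 20 15 13 12 10 11 17 23 24 24 24 24 24 24 24 24 24 24 24 24 24 24 24 24 24 24 24 24 24 24 24 24 24 24 24 24 24 24 24 24
268 15 22 24 24 24 24 24 22 17 12 10 10 10 13 20 23 24 24 24 24 24 24 24 24 24 24 24 24 24 24 24 24 24 24 24 24 24 24 24 24 24 24 24 24 24 24 24 24
269 19 23 24 24 24 24 23 20 14 10  9  9 10 16 22 24 24 24 24 24 24 24 23 23 23 24 24 24 24 24 24 24
[... 3788 characters left out ...]
  8  8  8  8  8  9  9  9 10 11 12 12 10  9  9 12 19 23 24 24 24 24 24 24 24 24 24 24 24 24 24 24 24 24 24 24
296 12 11 10 10  9  8  8  8  7  7  7  7  6  6  6  6  7  7  8  8  8  9 10  9  9  8  9 12 19 23 24 24 24 24 24 24 24 24 24 24 24 24 24 24 24 24 24 24
297 19 18 17 17 16 15 14 13 12 11 10  9  8  8  7  7  7  7  7  7  7  6  7  7  7  7  9 14 21 24 24 24 24 24 24 24 24 24 24 24 24 24 24 24 24 24 24 24
298 23 23 23 22 22 21 21 20 19 19 18 17 15 14 13 12 11 10 10  9  8  8  7  7  7  7 10 16 22 24 24 24 24 24 24 24 24 24 24 24 24 24 24 24 24 24 24 24
299 24 24 24 24 24 24 23 23 23 23 23 22 22 21 20 19 19 18 17 16 16 14 13 12 12 12 14 20 23 24 24 24 24 24 24 24 24 24 24 24 24 24 24 24 24 24 24 24
```

```bash
python3 -c "
from workcell import ticket,telemetry
print(telemetry.get_state()['wrist_force']); print(ticket.close_job())"
```

```text
[-0.47467534  0.4163877   0.30260249]
the job is handed in; nothing more can be done
None
```

The tile is home in the corner nest and the keeper lever is shut behind it. I handed the job in at about 22 s, with the arm clear of everything. With shut fingertips I pushed the tile to the rail, slid it left along the rail into the nest, then swung the keeper closed in two pushes on its knob.

**What the last checks showed**
- **Tile:** it met a hard stop at the end of the slide, at about 10 N. A picture from that moment shows it tucked in the corner between rail and lip.
- **Keeper:** the knob stopped hard at 9 N, where I had predicted the shut position. In the final side image it lies within about 1 pixel of the prediction, which still leaves roughly 0.08 rad of uncertainty.
- **Other things:** the disc and vial show no shift in the side image. I did not check the bottle, box, beaker, pen or tongs by image, but the arm kept well clear of them.

**What failed or disagreed**
- The two cameras disagreed by several mm along y, so I relied on the top camera and on contact.
- While sliding, the lean on the rail rose to about 5 N twice and turned the tile slightly. I eased off each time. In the stretches after that the sideways force read near zero, so light contact with the rail there is likely but not proven.
- I had used all 12 picture views, so I checked the end state from pixel values and never viewed a final picture.

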